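# Hold the compass case lid at 60 degrees for the stay to be fitted

### The arm

A 6-joint arm with a two-finger parallel gripper is mounted at the origin on the work surface. World frame = base frame: x ahead of the robot, y to its left, z up, the work surface at z = 0. Lengths are in m, angles in rad, forces in N, time in s.
With the tool pointing down it reaches from about 0.375 to 0.9 m from the base axis. Payload 3.1 kg.
Tool frame: the origin (TCP) lies between the finger pads, 19 mm behind the fingertips; this is the grasp point; z points along the fingers, y is the line along which they close (so a half turn about z gives the same grasp; the last joint's range is limited). The gripper opens to 87 mm and grips with 3 to 60 N. Pads are 19 mm wide; open, the fingers measure 117 mm over their backs; the gripper's body (75 mm by 190 mm) begins 51 mm behind the grasp point.
Start: joints at [-0.178, 0.527, 1.433, -0, 1.181, -0.178], TCP at [0.625, 0, 0.241] pointing down, gripper open.
Joint ranges: [-3.08, 3.08], [-0.75, 2.2], [0.22, 2.44], [-1.43, 4.57], [0, 2.65], [-2.85, 2.85]. Speed limits (rad/s): [2.79, 2.79, 3.14, 3.14, 3.14, 3.14].

### API

Orientations are given as a unit quaternion [x, y, z, w].
In Python, from rig import robot gives the robot as it stands.
- The arm moves only by the shell command python3 -m jog 'ROWS' [FORCE]. ROWS is a JSON object of lists of equal length, an entry for each row: "dp": the shift along the tool's x, y, z in mm, a list of three; "delta_rot": the turn, a rotation vector about the tool's x, y, z in rad, a list of three; "gripper": the opening, from -1 (shut) to 1 (fully open). A call has 1 to 12 rows; each row is the pose to reach, as a shift and turn from the pose commanded when the call began, along the tool's axes at that moment; what a row does not reach only later rows make up. A row lasts 1/10 s, in which the tool goes at most 50 mm and 8.59 degrees, less where a joint would pass 70% of its speed; a pose out of reach is approached as far as the arm can. A call with a gripper value outside its range is refused whole. The fingers move at their own pace and stop on an object; FORCE is the grip in N (left out, the last holds). Time passes only in rows, so rows that repeat a pose let the fingers close. It gives the time, the measured TCP pose, the force, the opening and the grip force at its end, in the units of the state.
- robot.get_obs(): the state, without advancing time (a new reading comes with each control period).
- robot.camera(name): name is "scene" or "side" or "wrist"; returns the picture (420x560x3 uint8, red, green, blue); there is no depth.
- robot.camera_model(name): a dict with "fx", "fy", "cx", "cy" (pixels), "xyz" and "orientation" of the camera in the world; the wrist camera has in their place "T_tool_cam" (4x4, takes a point from camera to tool coordinates, whose origin is the TCP and whose axes are the flange's). Camera axes: x right, y down, z forward; pixel columns grow to the right and rows downward; lengths in m; the calibration is good to about 2 mm. A picture is of the moment at which its call begins: read the wrist's pose just before it. camera_model takes no time and is no camera call.
- robot.hand_in(): hands the job in; it is judged then, once.
Trained networks look in the newest picture that a camera, given by its name, has taken for a name from the list of things; names that differ only in an ending like _2 or _b are one class to them, and where a whole thing is asked for, a point or a joint stands for the part that bears it (a point fixed in the world has none). Each returns a list of dicts, best first, with "score" (0 to 1); they miss things now and then, are a little off and sometimes report something else, mostly with a low value. They report only what shows in the picture. A call takes as long as a camera call.
- robot.search_frame(name, camera): "rect" ([left, top, right, bottom] in pixels, round what is visible of it).
The state is a dict: "time": time; "q": joint angles; "joint_velocities": joint speeds; "joint_torque": joint torques, N m; "position": TCP position; "tool_rot": TCP orientation; "ft_force": force on the tool from outside, world axes, zero at the start; "moment": the same for the moment, N m; "grip_width": finger opening in m; "grip_force": force on a finger pad.
Only numpy, scipy, OpenCV 4.12 (cv2) and the standard library are available. Lean on these libraries where they do the work, as an engineer would, in place of code of your own. Each camera call takes 0.05 s, during which the arm holds its last target. There are 200 camera calls.

### The job

The stay of the compass case's lid is off for renewal: unlock the cam lock on the lid by turning its wing knob a quarter turn anticlockwise while the lid is still shut, then raise the lid by its bar handle until it stands 60 degrees open from shut. Finish there with the gripper still holding the handle and the lid steady at that angle, so that the fitter can pin on the new stay. The lid has nothing else to keep it up, so do not let it drop or throw it over backwards, do not force it against the lock, and leave everything else on the bench where it stands.

Things in the scene. Friction and masses are not known exactly. Their poses are not given: they have to be found in the camera images.
- case: Grey compass case fixed to the bench, 210 (its x) x 300 (its y) x 85 mm high without the lid, aluminium corner caps. Origin: centre of its underside; x points from the front (handle side, towards the robot) to the rear hinge, z up. Turned by up to 0.3 rad. The shut lid's flat top is 107 mm above the bench.
- lid_hinge (a point): Middle of the lid's hinge line, on the rear upper edge of the case body, 85 mm above the bench and 105 mm behind the case's centre; the hinge line runs along the case's y. Fixed to the case, axes as the case's.
- lid_angle (a joint): Opening angle of the lid (rad): 0 shut, 1.05 = 60 degrees open, stop at 1.85. Free hinge, no spring, no stay: let go, it falls shut from anything short of upright. The lid is a shallow tray 210 x 300 x 22 mm of 0.5 to 0.95 kg; 1 to 6 N at the handle carries it.
- lid_handle (a point): Steel handle on the middle of the lid's front edge, moving with it: a round bar 12 mm thick along the case's y, between two 10 mm posts 110 mm apart, its centre 45 mm in front of the edge (39 mm clear for a finger). Point: bar centre, when shut 255 mm in front of and 12 mm above the hinge line (97 mm above the bench). x towards the hinge, y along the bar. The bar can turn between the pads.
- cam_lock (a joint): Angle of the cam lock on the lid (rad): 0 to 0.15 at the start (locked), grows as the knob turns anticlockwise seen from above, stop at 1.57; the lid comes free at about 1.0. Stays where left; turns at about 0.06 N m. Locked, a steel tongue under the lid hooks below a strike on the case's front wall.
- cam_grip (a point): Grip point on the cam lock's axis, 26 mm above the lid's top (133 mm above the bench), 45 mm behind the lid's front edge on its centre line. The wing knob is a black bar 46 long, 13 thick, 24 mm tall (its top 4 mm above this point) with a red mark at its front end, on a brass disc 34 mm across, 6 mm high. x along the wing: at joint value 0 the same way as the case's x; z up.
- lid: The case's grey lid with its handle: a shallow tray 210 x 300 x 22 mm, 0.5 to 0.95 kg. Origin: middle of its hinge line; x from the handle towards the hinge, y along the hinge line, z up when shut.
- pelorus: Brass pelorus, 112 mm dial on a 96 mm foot, two upright sight frames, 122 mm tall, 1.4 kg. Origin under its centre. Leave alone.
- sphere_a: Black iron quadrant sphere, 100 mm, on a small foot, 112 mm tall, 1.6 kg. Origin under its centre. Leave alone.
- sphere_b: The other black quadrant sphere, the same. Leave alone.
- sight_vane: Aluminium sight vane, an open frame 50 mm wide and 108 mm tall on a 46 x 60 mm base. Origin under its centre. Leave alone.
- lamp_globe: Frosted glass lamp globe, 100 mm wide, 110 mm tall, standing on its brass collar. Origin under its centre. Leave alone.
- gimbal_ring: Nickel gimbal ring lying flat, 100 mm outside, 14 mm high, two pivot pins to 116 mm. Origin under its centre. Leave alone.
- lid_stay: The new lid stay lying flat on the bench right of the case: steel strip 132 x 20 x 5 mm with round ends. Origin under its centre, x along it. Leave it for the fitter.

How it is judged:
By the outcome, as a careful person would: the job done as asked, in the order asked, and still so for the second after the job is handed in, while the arm keeps its last pose, push and grip.
It also fails if it takes over 51 s, if anything falls off the work surface, if the arm or the gripper's body presses on something with over 40 N, if the wrist force passes 120 N, or if a joint passes its speed limit or range.

## Working session

There is one attempt and no reset: what is moved stays moved. The work goes in short steps, Python scripts to look and compute and a shell command to move; the robot and the scene stay as the last step left them, time stands still between calls to the robot, and variables do not carry over. Pictures are saved under pics/ and viewed, at most 10 in all, crops included, and the job is handed in when it is done.

```bash
mkdir -p pics; cat > h.py <<'E'
import numpy as np, cv2
from scipy.spatial.transform import Rotation as R
from rig import robot
def cam(name,o=None):
    m=robot.camera_model(name)
    K=np.array([[m['fx'],0,m['cx']],[0,m['fy'],m['cy']],[0,0,1.]])
    T=np.eye(4)
    if 'T_tool_cam' in m:
        o=o or robot.get_obs()
        T[:3,:3]=R.from_quat(o['tool_rot']).as_matrix();T[:3,3]=o['position'];T=T@np.array(m['T_tool_cam'])
    else:
        T[:3,:3]=R.from_quat(m['orientation']).as_matrix();T[:3,3]=m['xyz']
    return K,T
def onplane(K,T,uv,z):
    d=T[:3,:3]@np.linalg.inv(K)@[uv[0],uv[1],1.]
    return T[:3,3]+d*(z-T[2,3])/d[2]
def proj(K,T,P):
    p=(np.atleast_2d(P)-T[:3,3])@T[:3,:3]
    p=p@K.T
    return p[:,:2]/p[:,2:]
E
python3 - <<'E'
from h import *
o=robot.get_obs(); print({k:np.round(v,3) for k,v in o.items()})
ims=[]
for c in ['scene','side','wrist']:
    im=robot.camera(c); cv2.imwrite(f'pics/{c}0.png',im[:,:,::-1])
    K,T=cam(c); print(c,K[0,0],T.round(3).tolist())
    for n in ['cam_lock','lid_handle','lid','case']:
        print(n,[(np.round(d['rect']),round(d['score'],2)) for d in robot.search_frame(n,c)][:2])
E
```

```text
{'time': np.float64(0.0), 'q': array([-0.178,  0.528,  1.434, -0.   ,  1.181, -0.178]), 'joint_velocities': array([-0.001,  0.003, -0.   , -0.001,  0.001, -0.   ]), 'joint_torque': array([-1.0000e-03, -4.4005e+01, -1.7659e+01,  6.3000e-02,  5.8000e-02,
       -0.0000e+00]), 'position': array([0.624, 0.   , 0.24 ]), 'tool_rot': array([ 0.707,  0.707, -0.001, -0.001]), 'ft_force': array([0.262, 0.4  , 0.005]), 'moment': array([ 0.05 ,  0.062, -0.005]), 'grip_force': np.float64(0.0), 'grip_width': np.float64(0.087)}
scene 502.32121948240723 [[-0.355, 0.779, -0.517, 1.375], [0.935, 0.3, -0.191, 0.28], [0.006, -0.551, -0.834, 1.36], [0.0, 0.0, 0.0, 1.0]]
cam_lock [(array([192., 163., 316., 257.]), 0.36)]
lid_handle [(array([193., 165., 315., 258.]), 0.77)]
lid [(array([194., 162., 315., 261.]), 0.9)]
case [(array([189., 163., 313., 273.]), 0.85)]
side 511.42776103421744 [[0.996, -0.074, 0.058, 0.531], [-0.094, -0.771, 0.63, -1.073], [-0.002, -0.633, -0.774, 1.399], [0.0, 0.0, 0.0, 1.0]]
cam_lock [(array([250., 216., 266., 223.]), 0.57)]
lid_handle [(array([227., 181., 312., 269.]), 0.83)]
lid [(array([223., 183., 314., 269.]), 0.71)]
case [(array([224., 186., 317., 285.]), 0.61)]
wrist 292.6980261059167 [[1.0, 0.001, -0.001, 0.625], [0.001, -0.967, -0.253, 0.069], [-0.001, 0.253, -0.967, 0.384], [0.0, 0.0, 0.0, 1.0]]
cam_lock [(array([202., 282., 251., 302.]), 0.71)]
lid_handle [(array([141., 123., 430., 322.]), 0.93)]
lid [(array([145., 122., 428., 322.]), 0.64), (array([142., 125., 426., 323.]), 0.26)]
case [(array([144., 120., 428., 324.]), 0.87)]
```

View pics/wrist0.png

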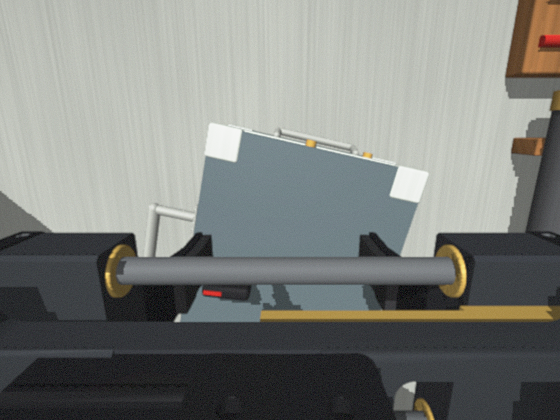

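View pics/side0.png

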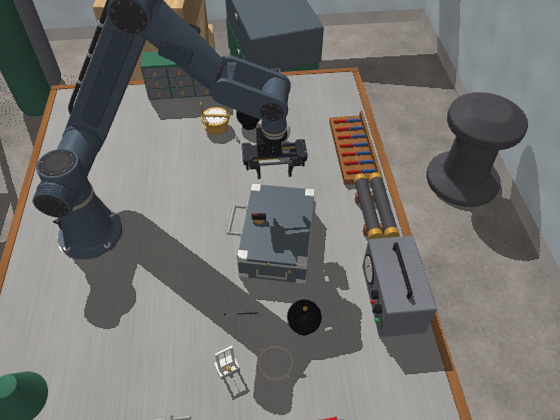

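```bash
python3 - <<'E'
import cv2,numpy as np
a=cv2.imread('pics/side0.png')[170:290,215:325]; b=cv2.imread('pics/scene0.png')[150:280,180:325]
a=cv2.resize(a,None,fx=5,fy=5,interpolation=2)[:, :]; b=cv2.resize(b,None,fx=4,fy=4,interpolation=2)
a=cv2.resize(a,(0,0),fx=.727,fy=.727) # 4x-ish 
c=np.zeros((600,800,3),np.uint8)
a=cv2.resize(cv2.imread('pics/side0.png')[170:290,220:320],None,fx=4,fy=4,interpolation=2)
b=cv2.resize(cv2.imread('pics/scene0.png')[155:280,185:285+15],None,fx=3.4,fy=3.4,interpolation=2)
c[:a.shape[0],:400]=a; c[:b.shape[0],405:405+b.shape[1]]=b[:,:395]
cv2.imwrite('pics/c0.png',c)
E
```

```text
(no output)
```

View pics/c0.png

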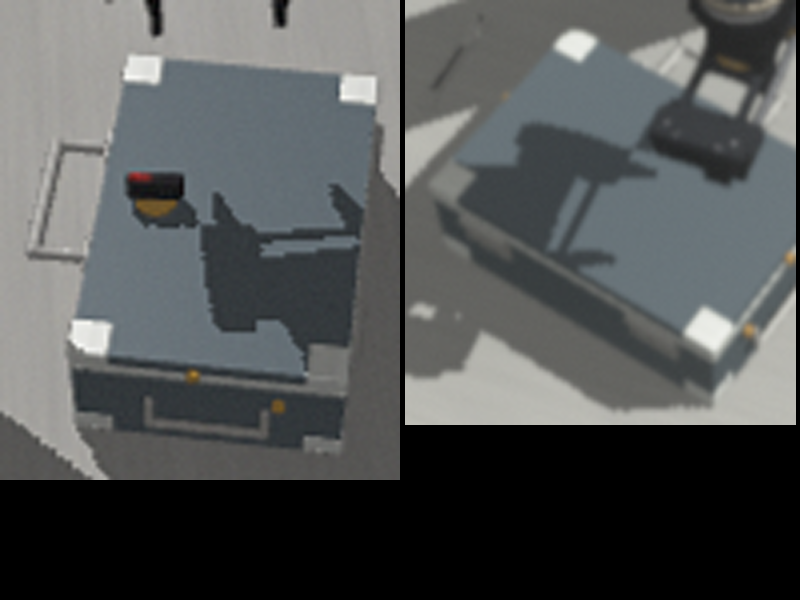

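```bash
cat > fit.py <<'E'
from h import *
from scipy.optimize import least_squares
FL,RL,FR,RR=[-.105,.15,.107],[.105,.15,.107],[-.105,-.15,.107],[.105,-.15,.107]
HL,HR=[-.15,.055,.097],[-.15,-.055,.097]; KN=[-.060,0,.137]
M={'side':[(FL,251.5,183.8),(RL,314.5,189),(FR,237,257),(RR,306.3,265.5),(HL,234.5,206.5),(HR,228,233),(KN,258.5,215)],
'scene':[(RL,275.3,258.5),(RR,193,210),(FR,235.6,163)],
'wrist':[(FL,209,123),(RL,428,172),(HL,153,207)]}
o=robot.get_obs()
C={c:cam(c,o) for c in M}
def world(p,P): 
    c,s=np.cos(p[2]),np.sin(p[2]);P=np.atleast_2d(P)
    return np.c_[p[0]+c*P[:,0]-s*P[:,1],p[1]+s*P[:,0]+c*P[:,1],P[:,2]]
def res(p): return np.concatenate([(proj(*C[c],world(p,[m[0] for m in M[c]]))-np.array([m[1:] for m in M[c]])).ravel()*(.6 if c=='wrist' else 1) for c in M])
if __name__=='__main__':
    s=least_squares(res,[.65,-.08,-.2],loss='soft_l1'); print(s.x.round(4)); print(s.fun.reshape(-1,2).round(1).tolist())
    p=s.x
    print('handle',world(p,[-.15,0,.097]).round(4),'grip',world(p,[-.06,0,.133]).round(4),'hinge',world(p,[.105,0,.085]).round(4))
    print('knob wrist uv', [onplane(*C['wrist'],uv,.137).round(4).tolist() for uv in [(203,290),(251,285)]])
E
python3 fit.py
```

```text
[ 0.626  -0.0939 -0.2143]
[[0.0, -0.6], [-0.8, -0.3], [-0.4, 0.4], [0.0, -1.0], [-0.8, -0.9], [-0.3, -0.5], [-0.3, -1.3], [0.2, -0.6], [-1.2, -1.1], [-2.1, -0.1], [0.3, -0.1], [0.4, -0.0], [0.6, 0.7]]
handle [[ 0.4794 -0.062   0.097 ]] grip [[ 0.5674 -0.0812  0.133 ]] hinge [[ 0.7286 -0.1162  0.085 ]]
knob wrist uv [[0.5469, -0.0775, 0.137], [0.5924, -0.0722, 0.137]]
```

```bash
python3 -m jog '{"dp":[[-8,-5,5],[-16,-10,10],[-24,-16,15],[-32,-22,20],[-40,-28,25],[-48,-34,30],[-56,-40,34],[-64,-46,38],[-70,-50,41],[-76,-54,41],[-81,-58,41],[-81,-58,41]],"delta_rot":[[0,0,0.14],[0,0,0.29],[0,0,0.44],[0,0,0.58],[0,0,0.73],[0,0,0.87],[0,0,1.02],[0,0,1.17],[0,0,1.31],[0,0,1.46],[0,0,1.6],[0,0,1.71]],"gripper":[0.6,0.6,0.6,0.6,0.6,0.6,0.6,0.6,0.6,0.6,0.6,0.6]}'
python3 - <<'E'
from h import *
o=robot.get_obs(); im=robot.camera('wrist'); K,T=cam('wrist',o)
print(o['position'].round(4) if hasattr(o['position'],'round') else o['position'])
p=[.626,-.0939,-.2143]
import fit
uv=proj(K,T,fit.world(p,[[-.06,0,.137],[-.083,0,.137],[-.037,0,.137],[-.105,.15,.107],[-.15,.055,.097],[-.15,-.055,.097]])); print(uv.round(0).tolist())
v=im[:,:,::-1].copy()
for q in uv: cv2.drawMarker(v,tuple(int(i) for i in q),(255,0,255),0,8,1)
cv2.imwrite('pics/w1.png',v)
print(robot.search_frame('cam_lock','wrist')[:1])
E
```

```text
time: 1.95
position: [0.5666, -0.0816, 0.2003]
tool_rot: [0.997, -0.072, -0.0, 0.0]
ft_force: [0.2, -1.1, 0.1]
grip_width: 0.0698
grip_force: 0.0
[ 0.5666 -0.0816  0.2003]
[[284.0, 224.0], [282.0, 253.0], [286.0, 194.0], [108.0, 251.0], [220.0, 297.0], [335.0, 304.0]]
[{'rect': [267.0, 191.2, 304.5, 251.9], 'score': 0.95}]
```

View pics/w1.png

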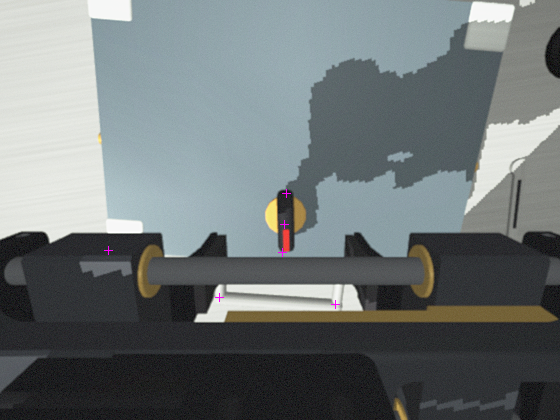

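```bash
python3 -m jog '{"dp":[[1,1,8],[1,1,20],[1,1,32],[1,1,44],[1,1,54],[1,1,64],[1,1,64],[1,1,64],[1,1,64],[1,1,64],[1,1,64],[1,1,64]],"delta_rot":[[0,0,0],[0,0,0],[0,0,0],[0,0,0],[0,0,0],[0,0,0],[0,0,0],[0,0,0],[0,0,0],[0,0,0],[0,0,0],[0,0,0]],"gripper":[0.6,0.6,0.6,0.6,0.6,0.6,0.6,-1,-1,-1,-1,-1]}' 25
```

```text
time: 3.25
position: [0.568, -0.0822, 0.1366]
tool_rot: [0.998, -0.07, 0.0, 0.0]
ft_force: [-1.1, 0.6, -0.9]
grip_width: 0.0375
grip_force: 0.0
```

```bash
python3 -m jog '{"dp":[[0,0,0],[0,0,0],[0,0,0],[0,0,0],[0,0,0],[0,0,0]],"delta_rot":[[0,0,0],[0,0,0],[0,0,0],[0,0,0],[0,0,0],[0,0,0]],"gripper":[-1,-1,-1,-1,-1,-1]}' 25
```

```text
time: 3.85
position: [0.5679, -0.0819, 0.1363]
tool_rot: [0.998, -0.07, -0.0, -0.0]
ft_force: [0.5, 1.9, 1.2]
grip_width: 0.0131
grip_force: 24.9
```

```bash
python3 -m jog '{"dp":[[0,0,0],[0,0,0],[0,0,0],[0,0,0],[0,0,0],[0,0,0],[0,0,0],[0,0,0],[0,0,0],[0,0,0],[0,0,0],[0,0,0]],"delta_rot":[[0,0,-0.1],[0,0,-0.23],[0,0,-0.36],[0,0,-0.49],[0,0,-0.62],[0,0,-0.75],[0,0,-0.88],[0,0,-1.01],[0,0,-1.14],[0,0,-1.27],[0,0,-1.38],[0,0,-1.46]],"gripper":[-1,-1,-1,-1,-1,-1,-1,-1,-1,-1,-1,-1]}'
python3 - <<'E'
from h import *
o=robot.get_obs();print(o['moment'],o['q']);print(R.from_quat(o['tool_rot']).as_matrix()[:,1])
E
```

```text
time: 5.05
position: [0.5675, -0.0813, 0.1363]
tool_rot: [0.789, 0.615, 0.0, -0.001]
ft_force: [0.3, 2.1, 1.4]
grip_width: 0.0128
grip_force: 25.0
[ 0.45303842  0.06509683 -0.03119377] [-3.37770612e-01  5.99975575e-01  1.65713125e+00  1.41346711e-03
  8.85676329e-01 -9.18061846e-02]
[ 0.96968421 -0.24435907 -0.00108573]
```

```bash
python3 -m jog '{"dp":[[0,0,0],[0,0,0],[0,0,0],[0,0,0],[0,0,-10],[0,0,-24],[0,0,-40],[-1,-15,-44],[-2,-35,-44],[-3,-60,-44],[-3,-80,-44],[-3,-90,-44]],"delta_rot":[[0,0,0],[0,0,0],[0,0,0],[0,0,0],[0,0,0],[0,0,0],[0,0,0],[0,0,-0.03],[0,0,-0.03],[0,0,-0.03],[0,0,-0.03],[0,0,-0.03]],"gripper":[-0.17,-0.17,-0.17,-0.17,-0.17,-0.17,-0.17,-0.17,-0.17,-0.17,-0.17,-0.17]}'
python3 - <<'E'
from h import *
import time
o=robot.get_obs(); im=robot.camera('wrist'); K,T=cam('wrist',o)
print(o['position'].round(4))
p=[.626,-.0939,-.2143]
import fit
uv=proj(K,T,fit.world(p,[[-.06,0,.137],[-.06,-.023,.137],[-.06,.023,.137],[-.15,0,.097],[-.15,.055,.097],[-.15,-.055,.097]])); print(uv.round(0).tolist())
v=im[:,:,::-1].copy()
for q in uv: cv2.drawMarker(v,tuple(int(i) for i in q),(255,0,255),0,8,1)
s=robot.camera('side')[150:290,200:340,::-1]
cv2.imwrite('pics/w2.png',np.hstack([v[60:],cv2.resize(s,(240,360))]))
E
```

```text
time: 6.25
position: [0.4781, -0.0622, 0.1808]
tool_rot: [0.781, 0.625, -0.0, -0.0]
ft_force: [0.6, 0.1, -0.2]
grip_width: 0.036
grip_force: 0.0
[ 0.4781 -0.0622  0.1808]
[[421.0, 234.0], [417.0, 265.0], [425.0, 201.0], [288.0, 217.0], [287.0, 148.0], [288.0, 279.0]]
```

View pics/w2.png

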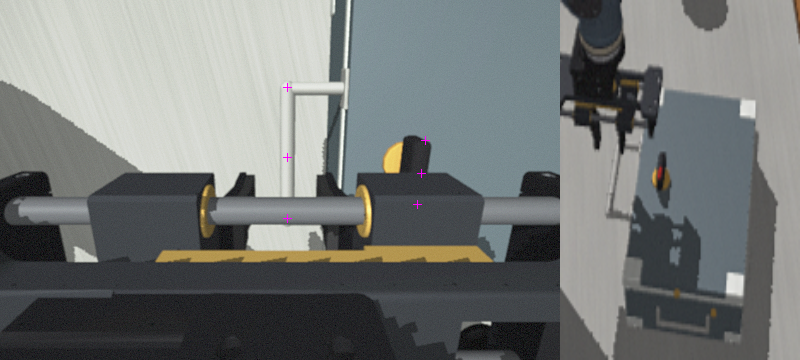

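```bash
python3 -m jog '{"dp":[[0,1,10],[0,1,24],[0,1,38],[0,1,52],[0,1,64],[0,1,74],[0,1,80],[0,1,80],[0,1,80],[0,1,80],[0,1,80],[0,1,80]],"delta_rot":[[0,0,0],[0,0,0],[0,0,0],[0,0,0],[0,0,0],[0,0,0],[0,0,0],[0,0,0],[0,0,0],[0,0,0],[0,0,0],[0,0,0]],"gripper":[-0.17,-0.17,-0.17,-0.17,-0.17,-0.17,-0.17,-1,-1,-1,-1,-1]}' 30
python3 - <<'E'
from h import *
o=robot.get_obs();print(o['position'],o['ft_force'],R.from_quat(o['tool_rot']).as_matrix().round(3).tolist())
a,b=.255,.015
for t in range(0,61,5):
    r=np.radians(t);print(t,round(1000*(a*(1-np.cos(r))+b*np.sin(r)),1),round(1000*(a*np.sin(r)+b*(np.cos(r)-1)),1))
E
```

```text
time: 7.55
position: [0.4794, -0.0626, 0.1006]
tool_rot: [0.78, 0.625, -0.001, -0.001]
ft_force: [-3.6, -0.5, 4.0]
grip_width: 0.0109
grip_force: 30.0
[ 0.47943364 -0.06259779  0.10059858] [-3.61182589 -0.46813708  4.00559407] [[0.218, 0.976, -0.003], [0.976, -0.218, 0.0], [-0.0, -0.003, -1.0]]
0 0.0 0.0
5 2.3 22.2
10 6.5 44.1
15 12.6 65.5
20 20.5 86.3
25 30.2 106.4
30 41.7 125.5
35 54.7 143.5
40 69.3 160.4
45 85.3 175.9
50 102.6 190.0
55 121.0 202.5
60 140.5 213.3
```

```bash
python3 -m jog '{"dp":[[0,0,-2],[0,0,-5],[0,1,-10],[0,1,-16],[0,2,-22],[0,2,-22]],"delta_rot":[[0,0,0],[0,0,0],[0,0,0],[0,0,0],[0,0,0],[0,0,0]],"gripper":[-1,-1,-1,-1,-1,-1]}'
```

```text
time: 8.15
position: [0.4814, -0.063, 0.1229]
tool_rot: [0.78, 0.625, -0.001, -0.001]
ft_force: [-5.9, -1.4, -3.4]
grip_width: 0.0107
grip_force: 30.0
```

```bash
python3 -m jog '{"dp":[[0,2,-11],[0,4,-22],[0,6.5,-32.5],[0,10,-43.5],[0,13.5,-54],[0,17.5,-64],[0,22,-74.5],[0,27,-84.5],[0,32.5,-94],[0,38,-103.5],[0,44.5,-113],[0,51,-122]],"delta_rot":[[0,0,0],[0,0,0],[0,0,0],[0,0,0],[0,0,0],[0,0,0],[0,0,0],[0,0,0],[0,0,0],[0,0,0],[0,0,0],[0,0,0]],"gripper":[-1,-1,-1,-1,-1,-1,-1,-1,-1,-1,-1,-1]}'
python3 - <<'E'
from h import *
im=robot.camera('side')[100:310,170:380,::-1]; s=robot.camera('scene')[100:310,140:350,::-1]
cv2.imwrite('pics/l1.png',cv2.resize(np.hstack([im,s]),(800,400)))
E
```

```text
time: 9.35
position: [0.529, -0.0737, 0.2449]
tool_rot: [0.78, 0.625, -0.003, -0.003]
ft_force: [-9.3, 0.4, 1.6]
grip_width: 0.0113
grip_force: 30.0
```

View pics/l1.png

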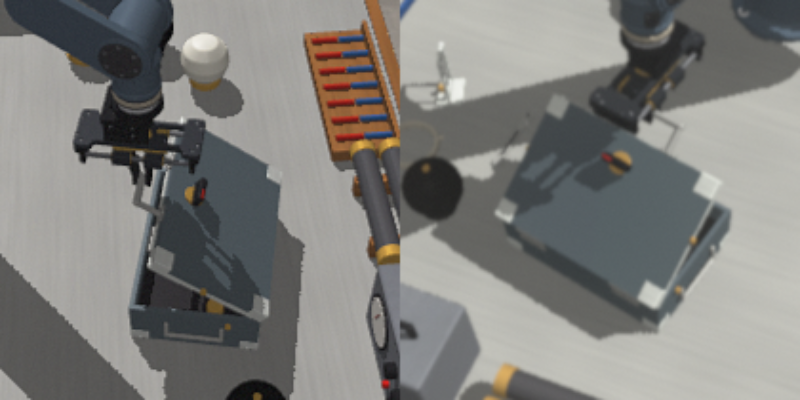

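```bash
python3 -m jog '{"dp":[[0,6,-9],[0,13.5,-18],[0,21,-26],[0,29,-33.5],[0,37.5,-41],[0,46.5,-48],[0,55.5,-54.5],[0,64.5,-61],[0,73,-66],[0,79.5,-69.5],[0,84,-72],[0,84,-72]],"delta_rot":[[0,0,0],[0,0,0],[0,0,0],[0,0,0],[0,0,0],[0,0,0],[0,0,0],[0,0,0],[0,0,0],[0,0,0],[0,0,0],[0,0,0]],"gripper":[-1,-1,-1,-1,-1,-1,-1,-1,-1,-1,-1,-1]}'
python3 - <<'E'
from h import *
o=robot.get_obs()
im=robot.camera('side'); s=robot.camera('scene')
for n,i in (('side',im),('scene',s)): cv2.imwrite(f'pics/f_{n}.png',i[:,:,::-1])
import fit
def lid(p,t,P):
    P=np.array(P,float); q=P-[.105,0,.085]; c,s_=np.cos(t),np.sin(t)
    # +x front negative: raise
    x=q[:,0]*c+q[:,2]*s_; z=-q[:,0]*s_+q[:,2]*c
    return fit.world(p,np.c_[x+.105,q[:,1],z+.085])
p=[.626,-.0939,-.2143]
pts=[fit.FL,fit.RL,fit.FR,fit.RR,fit.HL,fit.HR,[-.15,0,.097]]
print('TCP',o['position'],lid(p,np.radians(60),pts)[-1])
d=np.array(o['position'])-[0,0,.0036]-[.7286,-.1162,.085]; h=-(d[0]*np.cos(-.2143)+d[1]*np.sin(-.2143)); print('angle',np.degrees(np.arctan2(d[2],h)-np.arctan2(12,255)),np.hypot(h,d[2]))
out=[]
for n,i in (('side',im),('scene',s)):
    v=i[:,:,::-1].copy(); K,T=cam(n); uv=proj(K,T,lid(p,np.radians(60),pts[:6]))
    u0,v0=uv.min(0).astype(int)-25
    w=cv2.resize(v[v0:v0+130,u0:u0+130],None,fx=3,fy=3,interpolation=2)
    for q in uv: cv2.drawMarker(w,tuple(int(3*(a-b)+1) for a,b in zip(q,(u0,v0))),(255,0,255),0,10,1)
    w=cv2.copyMakeBorder(w,0,390-w.shape[0],0,390-w.shape[1],0); out.append(w)
cv2.imwrite('pics/f1.png',np.hstack(out))
E
```

```text
time: 10.65
position: [0.6153, -0.0931, 0.3201]
tool_rot: [0.78, 0.625, 0.001, 0.002]
ft_force: [-6.4, 0.3, 6.2]
grip_width: 0.0114
grip_force: 30.0
TCP [ 0.61534383 -0.09308207  0.32005943] [ 0.61416926 -0.09132514  0.31183648]
angle 60.76995684918421 0.25871340481652966
```

View pics/f1.png

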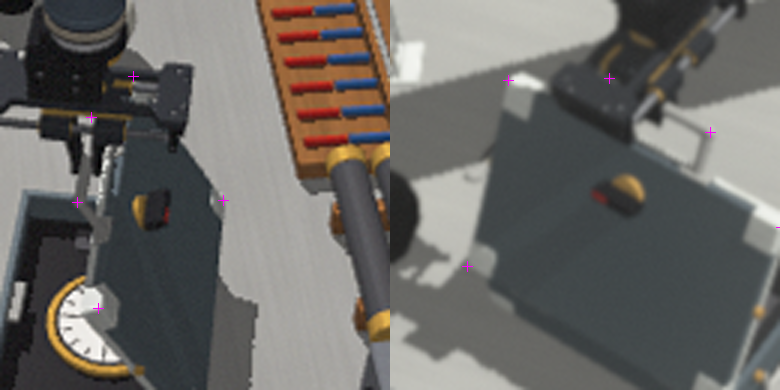

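```bash
python3 - <<'E'
from h import *
import fit
def lid(p,t,P):
    q=np.array(P,float)-[.105,0,.085]; c,s_=np.cos(t),np.sin(t)
    return fit.world(p,np.c_[q[:,0]*c+q[:,2]*s_+.105,q[:,1],-q[:,0]*s_+q[:,2]*c+.085])
p=[.626,-.0939,-.2143]; out=[]
print(robot.get_obs()['ft_force'])
FB=[-.105,-.15,.085]
for n,pts in (('side',[fit.FR,FB]),('side',[fit.HR]),('scene',[fit.FR,FB]),('scene',[fit.HL])):
    v=cv2.imread(f'pics/f_{n}.png');K,T=cam(n)
    A={t:proj(K,T,lid(p,np.radians(t),pts)) for t in (56,60,64)}
    c=(A[60].mean(0)-16).astype(int); w=cv2.resize(v[c[1]:c[1]+32,c[0]:c[0]+32],(396,396),interpolation=cv2.INTER_CUBIC)[:297]
    k=396/32; print(n,{t:a.round(1).tolist() for t,a in A.items()})
    for t,col in ((56,(255,0,0)),(60,(255,0,255)),(64,(0,255,0))):
        for q in A[t]: cv2.drawMarker(w,tuple(int(k*(a-b+.5)) for a,b in zip(q,c)),col,0,12,1)
    out.append(w)
cv2.imwrite('pics/f2.png',np.vstack([np.hstack(out[:2]),np.hstack(out[2:])]))
E
```

```text
[-5.23315206 -0.03975815  7.16103044]
side {56: [[272.9, 228.4], [266.3, 230.4]], 60: [[277.7, 227.4], [270.8, 229.1]], 64: [[282.7, 226.7], [275.4, 228.1]]}
side {56: [[265.1, 193.5]], 60: [[270.6, 192.0]], 64: [[276.3, 190.7]]}
scene {56: [[205.6, 152.0], [210.1, 150.6]], 60: [[202.3, 153.6], [207.0, 151.7]], 64: [[199.0, 155.5], [203.9, 153.1]]}
scene {56: [[272.8, 168.9]], 60: [[269.5, 170.8]], 64: [[266.0, 173.0]]}
```

View pics/f2.png

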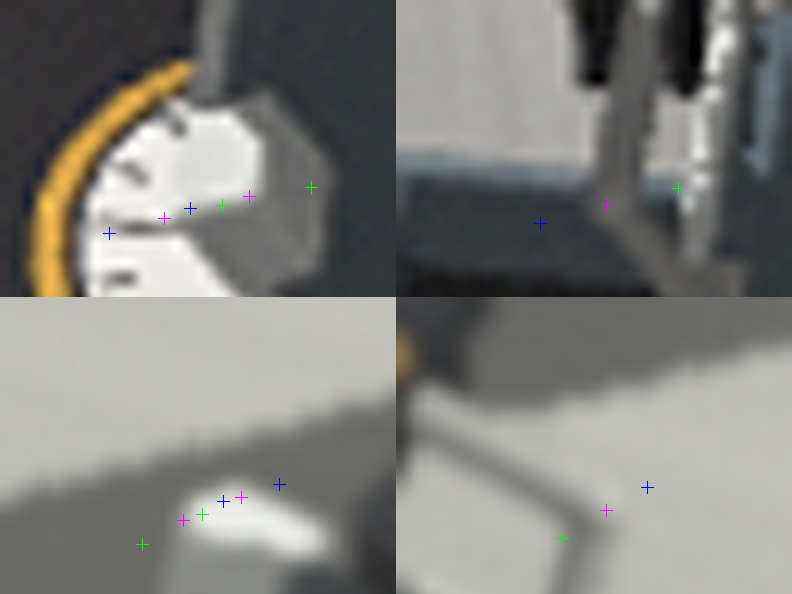

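```bash
python3 -m jog '{"dp":[[0,-1,0],[0,-2,0.5],[0,-3,0.5],[0,-3,0.5],[0,-3,0.5],[0,-3,0.5],[0,-3,0.5],[0,-3,0.5],[0,-3,0.5],[0,-3,0.5]],"delta_rot":[[0,0,0],[0,0,0],[0,0,0],[0,0,0],[0,0,0],[0,0,0],[0,0,0],[0,0,0],[0,0,0],[0,0,0]],"gripper":[-1,-1,-1,-1,-1,-1,-1,-1,-1,-1]}'
python3 - <<'E'
from h import *
v=[robot.camera(n)[a:a+120,b:b+120,::-1] for n,a,b in (('side',140,220),('scene',120,170))]
cv2.imwrite('pics/f3.png',cv2.resize(np.hstack(v),(800,400)))
E
```

```text
time: 11.75
position: [0.6117, -0.0922, 0.3181]
tool_rot: [0.78, 0.625, 0.0, 0.001]
ft_force: [-5.6, -0.0, 7.0]
grip_width: 0.0111
grip_force: 30.0
```

View pics/f3.png

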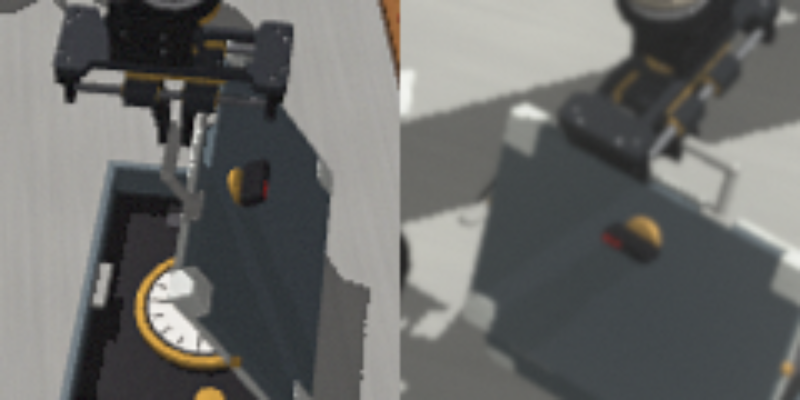

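```bash
python3 -c "
from rig import robot
print(robot.hand_in())"
```

```text
the job is handed in; nothing more can be done
None
```

I turned the cam lock to about 1.54 rad with the lid still shut, then raised the lid to about 60° (estimated from the cameras and arm pose). I handed the job in at about 12 s, with the gripper still holding the handle at 30 N; no verdict came back.

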